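# Tap the clamping wedge tight with the hammer

### The arm

A 7-joint arm with a two-finger parallel gripper is mounted at the origin on the work surface. World frame = base frame: x ahead of the robot, y to its left, z up, the work surface at z = 0. Lengths are in m, angles in rad, forces in N, time in s.
With the tool pointing down it reaches from about 0.4 to 0.85 m from the base axis. Payload 4.5 kg.
Tool frame: the origin (TCP) lies midway between the tips of the shut fingers; the grasp point (between the pads) lies 19 mm behind it; z points along the fingers, y is the direction in which the jaws open and shut (so a half turn about z gives the same grasp; the last joint's range is limited). The gripper opens to 88 mm and grips with 3 to 60 N. Pads are 18 mm wide; open, the fingers measure 123 mm over their backs; the gripper's body (75 mm by 187 mm) begins 45 mm behind the grasp point.
Start: joints at [1.194, 0.689, -0.195, 1.565, 0.157, 0.902, -0.215], TCP at [0.25, -0.573, 0.239] pointing down, gripper open.
Joint ranges: [-3.01, 3.01], [-0.46, 2.08], [-1.47, 1.51], [0.13, 2.56], [-1, 4.14], [0.04, 2.09], [-2.66, 2.66]. Speed limits (rad/s): [2.57, 2.57, 3.14, 3.14, 3.14, 3.14, 3.14].

### API

Orientations are given as a unit quaternion [x, y, z, w].
In Python, from plant import r gives the robot as it stands.
- The arm moves only by the tool play_rows, never from a script. Its argument "targets" is a list of rows, each an object of numbers: "jaw": the closure, from 0 (fully open) to 1 (shut); "dx", "dy", "dz": the shift along the tool's x, y, z in m; "yaw": the turn about the tool's z in rad. A call has exactly 5 rows; each row shifts and turns the pose as measured when the row begins, along the tool's axes as they then stand; what a row does not reach is not made up. A row lasts 1/10 s, in which the tool goes at most 50 mm and 8.59 degrees, less where a joint would pass 70% of its speed; a pose out of reach is approached as far as the arm can. A call with a gripper value outside its range is refused whole. The fingers move at their own pace and stop on an object; "squeeze" is the grip in N (left out, the last holds). Time passes only in rows, so rows that do not move let the fingers close, or fill a call up. It gives the time, the measured TCP pose, the force and the opening at its end, in the units of the state.
- r.get_state(): the state, without advancing time (a new reading comes with each control period).
- r.snapshot(name): name is "side" or "top" or "wrist"; returns a dict with "frame" (400x640x3 uint8, red, green, blue), "z_map" (400x640 float32, m along the optical axis (not along the pixel's ray), 0 where there is no reading), "mtx" (3x3 intrinsics, pixels), "dist_coeffs" ([k1, k2, p1, p2, k3] as OpenCV has them; the pictures are not rectified), "position" and "orientation" of the camera in the world; the wrist camera has in their place "T_tool_cam" (4x4, takes a point from camera to tool coordinates, whose origin is the TCP and whose axes are the flange's). Camera axes: x right, y up, looking along -z (the intrinsics and any distortion apply to the point x, -y, -z); pixel columns grow to the right and rows downward; lengths in m; the calibration is good to about 2 mm. A picture is of the moment at which its call begins: read the wrist's pose just before it.
- r.finish_job(): hands the job in, once; it reports no verdict.
The state is a dict: "clock": time; "q": joint angles; "qd": joint speeds; "joint_torque": joint torques, N m; "tool_pos": TCP position; "eef_rot": TCP orientation; "contact_force": force on the tool from outside, world axes, zero at the start; "moment": the same for the moment, N m; "opening": opening from 0.0 (shut) to 1.0 (fully open).
Only numpy, scipy, OpenCV 4.12 (cv2) and the standard library are available. Lean on these libraries where they do the work, as an engineer would, in place of code of your own. Each camera call takes 0.05 s, during which the arm holds its last target.

### The job

A small glued-up wooden panel lies loose in the wedge-clamping board. Pick up the steel-headed hammer (not the wooden mallet) and tap the butt of the board's sliding wedge sideways into the clamp with several short taps, drawing the hammer clear of the wedge between taps, until the wedge stops advancing and sits tight against the panel. Touch the wedge with the hammer only, and finish by laying the hammer down flat on the bench top without dropping it.

Things in the scene. Friction and masses are not known exactly. Their poses are not given: they have to be found in the camera images.
- hammer_grip (a point): Grip point of the steel-headed hammer (0.36 kg, 245 mm long, 24 mm thick, lying flat): middle of its handle neck, 12 mm above its underside, near its centre of mass. Handle along x, from -195 mm to the dark head at x = +33 to +57 mm; there 22 mm wide (y), 24 mm high. Flat round striking face, 24 mm across, looks to -y, its middle at (45, -50, 0) mm; narrow peen ends at (45, 50, 0) mm. z up.
- wedge_butt (a point): Middle of the butt (thick outer end, flat, 40 mm wide in x, 24 mm high) of the wooden wedge, 36 mm above the bench. The wedge, 170 mm long, slides level along this point's -y only, into the clamping board (210 x 220 x 24 mm; fences up to 55 mm), and cannot lift. The butt sticks out 65 to 75 mm at first, about 33 mm when tight. Stiff: about 4 N, more once it squeezes; stays where left.
- wedge (a joint): How far the wedge is driven in, m: starts at 0 to 0.010; near 0.039 it has pushed the panel hard against the front fence, and it is tight and stops at about 0.040 to 0.043. Taps of 10 to 15 N drive it tight; while loose it may run on a few mm beyond a quick tap.
- panel_center (a point): Centre of the loose glued-up panel of three wooden strips (90 x 140 x 20 mm, 0.2 kg) lying on the clamping board between its front fence and the wedge, with a few mm of play at first; x across the strips, y along them, z up.
There are look-alikes about, which are no part of the job. Leave any pink or turquoise look-alike of the part that bears panel_center alone.

How it is judged:
By the outcome, as a careful person would: the job done as asked, in the order asked, and still so for the second after the job is handed in, with the robot touching nothing.
It also fails if it takes over 45 s, if anything falls off the work surface, if the arm or the gripper's body presses on something with over 40 N, if the wrist force passes 120 N, or if a joint passes its speed limit or range.

## Working session

There is one attempt and no reset: what is moved stays moved. The work goes in short steps, Python scripts to look and compute and a tool call to move; the robot and the scene stay as the last step left them, time stands still between calls to the robot, and variables do not carry over. Pictures are saved under pics/ and viewed, and the job is handed in when it is done.

Besides the shell and the picture viewer there is one more tool, called after "Request:" as name(argument=value, ...), one argument or row to a line, values as JSON. play_rows: Moves the arm, as the interface text tells. Its arguments: {"type":"object","properties":{"targets":{"type":"array"},"squeeze":{"type":"number"}},"required":["targets"]}

```bash
mkdir -p pics; ls
cat > h.py <<'E'
import numpy as np, cv2
from plant import r
from scipy.spatial.transform import Rotation as R
def snap(name,fn=None):
    st=r.get_state(); s=r.snapshot(name); s['st']=st; s['name']=name
    if fn: cv2.imwrite('pics/'+fn,cv2.cvtColor(s['frame'],cv2.COLOR_RGB2BGR)); np.savez('pics/'+fn+'.npz',**{k:v for k,v in s.items() if k not in('st','name')},tp=st['tool_pos'],tr=st['eef_rot'])
    return s
def load(fn): 
    return dict(np.load('pics/'+fn+'.npz'))
def camT(s):
    T=np.eye(4)
    if 'T_tool_cam' in s:
        W=np.eye(4); W[:3,:3]=R.from_quat(s['tr']).as_matrix(); W[:3,3]=s['tp']; return W@s['T_tool_cam']
    o=np.array(s['orientation']); T[:3,:3]=R.from_quat(o).as_matrix() if o.size==4 else o; T[:3,3]=s['position']; return T
def pts(s,uv,z=None):
    "world point: by depth (z None) or on plane height z"
    T=camT(s); out=[]
    for u,v in uv:
        n=cv2.undistortPoints(np.array([[[u,v]]],float),s['mtx'],s['dist_coeffs'])[0,0]
        d=np.array([n[0],-n[1],-1.])
        if z is None:
            w=s['z_map'][int(round(v))-1:int(round(v))+2,int(round(u))-1:int(round(u))+2]; w=w[w>0]
            p=T[:3,:3]@(d*np.median(w) if len(w) else d*np.nan)+T[:3,3]
        else:
            D=T[:3,:3]@d; p=T[:3,3]+D*(z-T[2,3])/D[2]
        out.append(p)
    return np.array(out)
E
python3 - <<'E'
from h import *
for n in('side','top','wrist'):
    s=snap(n,n+'0.png'); print(n,s['mtx'].tolist(),s['dist_coeffs'],s.get('position'),s.get('orientation'),s.get('T_tool_cam'))
print(r.get_state())
E
```

```text
pics
side [[473.2641970244939, 0.0, 314.51767845483135], [0.0, 473.2641970244939, 201.88967045659976], [0.0, 0.0, 1.0]] [-0.12866118  0.          0.          0.          0.        ] [0.15445217 0.59936135 0.81240006] [-0.08178382  0.349225    0.90290456 -0.23688955] None
top [[414.1118795083865, 0.0, 319.23785005060927], [0.0, 414.1118795083865, 202.26185030878486], [0.0, 0.0, 1.0]] [0.01143896 0.         0.         0.         0.        ] [0.33599029 0.0196359  1.17005968] [-0.03385345  0.04701978  0.70922413 -0.70259819] None
wrist [[282.88172515868644, 0.0, 318.61724063996735], [0.0, 282.88172515868644, 208.71364601315477], [0.0, 0.0, 1.0]] [-0.02863221  0.          0.          0.          0.        ] None None [[ 2.61258260e-04  9.50751648e-01  3.09953602e-01  8.12776185e-02]
 [ 9.99999953e-01 -2.98184851e-04  7.17574842e-05 -8.17125670e-04]
 [ 1.60647015e-04  3.09953569e-01 -9.50751681e-01 -1.46166902e-01]
 [ 0.00000000e+00  0.00000000e+00  0.00000000e+00  1.00000000e+00]]
{'clock': 0.15, 'q': array([ 1.19381231,  0.68975646, -0.19456063,  1.56608936,  0.15728661,
        0.90249973, -0.21510009]), 'qd': array([ 0.00012954, -0.0042554 , -0.00045938, -0.00274243,  0.000192  ,
        0.00091915, -0.00034073]), 'joint_torque': array([-2.01960189e-03, -5.27857018e+01, -1.26859266e+00, -1.53582948e+01,
       -5.24583820e-02,  3.92296075e-03,  8.96212896e-05]), 'tool_pos': array([ 0.24937782, -0.57257597,  0.23812107]), 'eef_rot': array([ 9.78972655e-01,  2.03990385e-01, -1.74274136e-04, -6.58940151e-04]), 'contact_force': array([-0.04959416, -0.25823042,  0.1082678 ]), 'moment': array([ 2.81077588e-05,  1.06557062e-02, -1.00138186e-02]), 'opening': 1.0005360822900857}
```

View pics/top0.png

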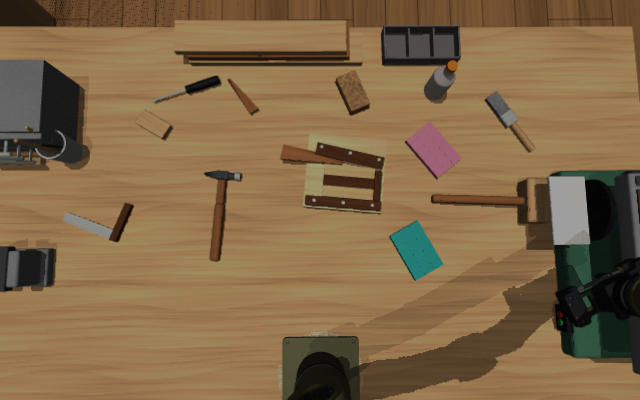

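View pics/side0.png

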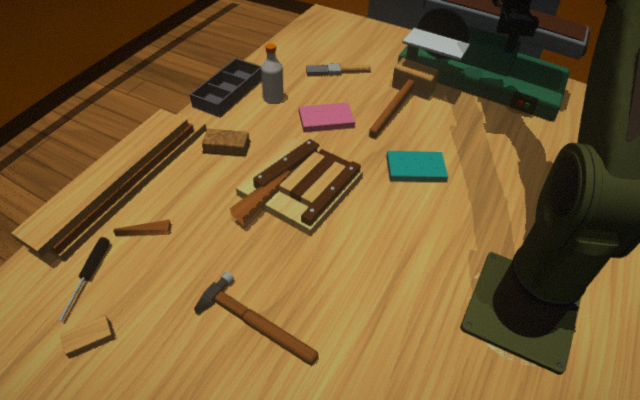

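View pics/wrist0.png

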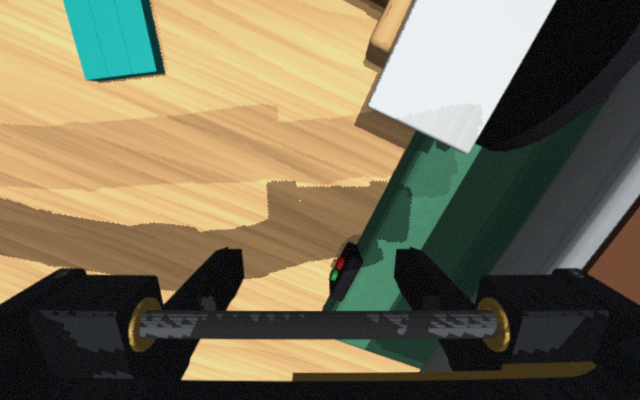

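The top view shows the hammer with its head at about (222,176) and its handle running down to (215,258). The wedge butt is at about (282,154) and drives to the right. I'll enlarge both to measure.

Run:
```python
import cv2,numpy as np
im=cv2.imread('pics/top0.png')
a=cv2.resize(im[130:220,270:395],None,fx=6,fy=6,interpolation=cv2.INTER_CUBIC)
b=cv2.resize(im[160:270,195:255],None,fx=5.4,fy=5.4,interpolation=cv2.INTER_CUBIC)
cv2.imwrite('pics/c1.png',a);cv2.imwrite('pics/c2.png',b)
im=cv2.imread('pics/side0.png')
cv2.imwrite('pics/c3.png',cv2.resize(im[130:235,225:370],None,fx=5.5,fy=5.5,interpolation=cv2.INTER_CUBIC))
cv2.imwrite('pics/c4.png',cv2.resize(im[265:370,185:325],None,fx=5.5,fy=5.5,interpolation=cv2.INTER_CUBIC))
```

```text
(no output)
```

View pics/c1.png

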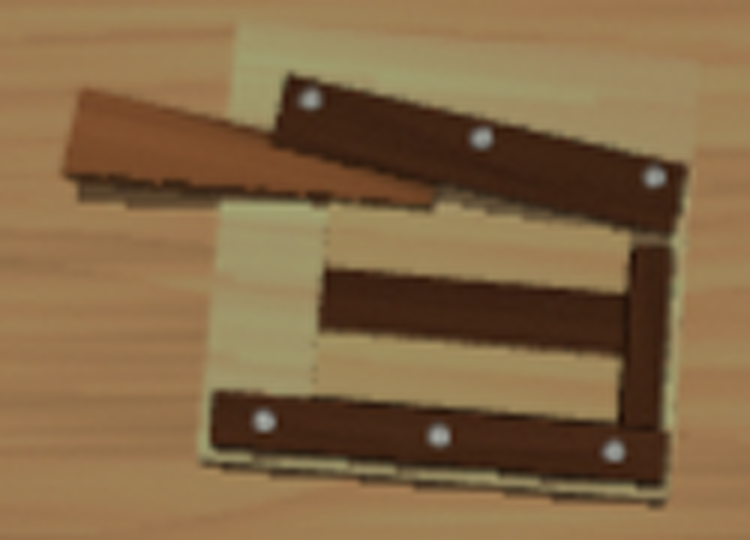

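View pics/c2.png

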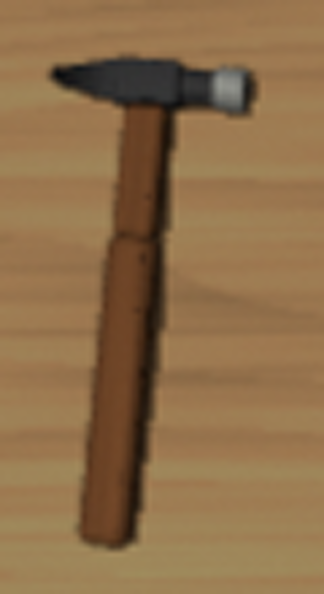

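View pics/c3.png

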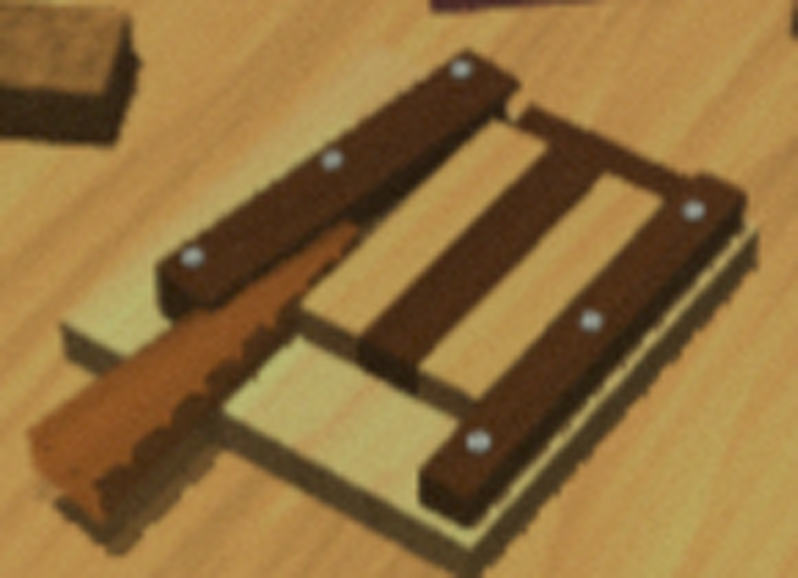

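View pics/c4.png

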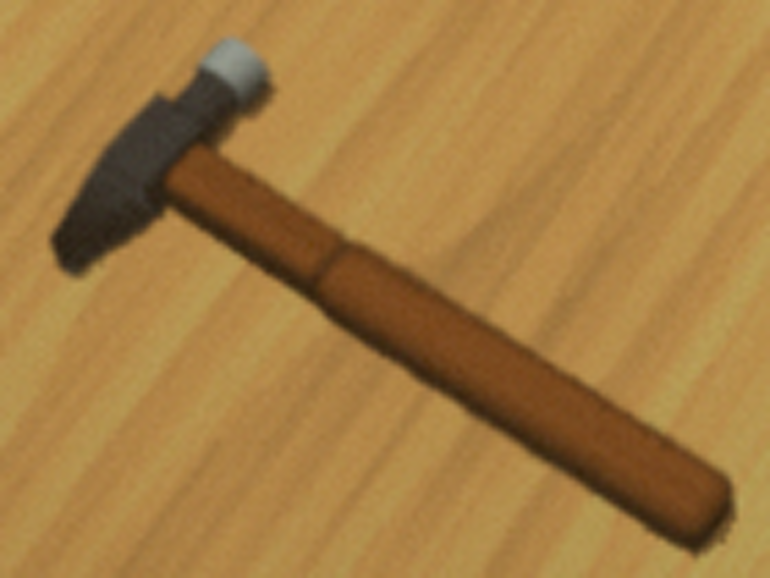

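```bash
cat >> h.py <<'E'
def up(xy,f,x0,y0): return [((x+.5)/f-.5+x0,(y+.5)/f-.5+y0) for x,y in xy]
E
python3 - <<'E'
from h import *
np.set_printoptions(precision=4,suppress=True)
t=load('top0.png'); s=load('side0.png')
def rep(n,p): print(n,p.tolist() if 0 else p)
def ang(a,b): d=b-a; return np.degrees(np.arctan2(d[1],d[0])),np.linalg.norm(d[:2])
# hammer top
h=pts(t,up([(52,72),(255,90),(105,545),(146,75)],5.4,195,160),0.012); rep('hammer top peen,face,buttend,head',h); print('axis face dir',ang(h[0],h[1]),'handle',ang(h[2],h[3]))
hs=pts(s,up([(62,255),(255,68),(715,520),(155,140)],5.5,185,265),0.014); rep('side',hs);print(ang(hs[0],hs[1]))
w=pts(t,up([(82,90),(65,175),(432,207)],6,270,130),0.048); rep('wedge top far,near,tip',w); print(ang(w[1],w[0]),ang(w[1],w[2]))
ws=pts(s,up([(30,435),(100,518)],5.5,225,130),0.048); rep('side wedge near?,',ws); print(ang(ws[1],ws[0]))
f=pts(t,up([(290,75),(687,165),(212,395),(665,432)],6,270,130),0.055); print('fences',f,ang(f[0],f[1]),ang(f[2],f[3]))
f=pts(s,up([(155,265),(465,48)],5.5,225,130),0.055); print('fences side',f,ang(f[0],f[1]))
print('depth chk',pts(t,[(322,160),(300,155),(218,215),(400,300)]))
E
```

```text
hammer top peen,face,buttend,head [[0.555  0.321  0.012 ]
 [0.5448 0.2153 0.012 ]
 [0.3099 0.2889 0.012 ]
 [0.5531 0.2722 0.012 ]]
axis face dir (np.float64(-95.54292728419058), np.float64(0.10621323216090192)) handle (np.float64(-3.9443846866238252), np.float64(0.24383568713857912))
side [[0.5511 0.3187 0.014 ]
 [0.5378 0.2223 0.014 ]
 [0.3095 0.2903 0.014 ]
 [0.551  0.2651 0.014 ]]
(np.float64(-97.85758711448776), np.float64(0.09733200637826947))
wedge top far,near,tip [[ 0.6263  0.0959  0.048 ]
 [ 0.5865  0.1038  0.048 ]
 [ 0.5704 -0.0647  0.048 ]]
(np.float64(-11.101430730932783), np.float64(0.04064102781564348)) (np.float64(-95.44476445860433), np.float64(0.1692808585235203))
side wedge near?, [[0.6244 0.0979 0.048 ]
 [0.5767 0.1187 0.048 ]]
(np.float64(-23.586961820399647), np.float64(0.05204617070646164))
fences [[ 0.631   0.0001  0.055 ]
 [ 0.5877 -0.1816  0.055 ]
 [ 0.4831  0.0368  0.055 ]
 [ 0.4645 -0.1682  0.055 ]] (np.float64(-103.40899134105275), np.float64(0.18678115901548129)) (np.float64(-95.17230714744205), np.float64(0.20584394580863677))
fences side [[ 0.6301  0.0012  0.055 ]
 [ 0.5872 -0.1816  0.055 ]] (np.float64(-103.20815764125777), np.float64(0.18775105705883804))
depth chk [[ 0.5824 -0.0108  0.0474]
 [ 0.5969  0.0498  0.0472]
 [ 0.4346  0.2779  0.0229]
 [ 0.1954 -0.2243 -0.    ]]
```

Request:
play_rows(
  targets=[
    {"jaw":0,"dx":0.039,"dy":-0.031,"dz":0,"yaw":0},
    {"jaw":0,"dx":0.039,"dy":-0.031,"dz":0,"yaw":0},
    {"jaw":0,"dx":0.039,"dy":-0.031,"dz":0,"yaw":0},
    {"jaw":0,"dx":0.039,"dy":-0.031,"dz":0,"yaw":0},
    {"jaw":0,"dx":0.039,"dy":-0.031,"dz":0,"yaw":0},
  ],
  squeeze=60,
)

```text
clock: 0.65
tool_pos: [0.3634, -0.3566, 0.2354]
eef_rot: [0.981, 0.195, -0.002, 0.001]
contact_force: [2.0, 0.3, -0.4]
opening: 0.998
```

Request:
play_rows(
  targets=[
    {"jaw":0,"dx":0.036,"dy":-0.035,"dz":0,"yaw":0.1},
    {"jaw":0,"dx":0.032,"dy":-0.038,"dz":0,"yaw":0.1},
    {"jaw":0,"dx":0.028,"dy":-0.041,"dz":0,"yaw":0.1},
    {"jaw":0,"dx":0.024,"dy":-0.044,"dz":0,"yaw":0.1},
    {"jaw":0,"dx":0.02,"dy":-0.046,"dz":0,"yaw":0.1},
  ],
)

```text
clock: 1.15
tool_pos: [0.4632, -0.1273, 0.2342]
eef_rot: [0.998, -0.063, -0.001, 0.001]
contact_force: [1.0, -0.7, 0.0]
opening: 0.999
```

Request:
play_rows(
  targets=[
    {"jaw":0,"dx":0.001,"dy":-0.049,"dz":0.005,"yaw":-0.04},
    {"jaw":0,"dx":0.001,"dy":-0.049,"dz":0.005,"yaw":0},
    {"jaw":0,"dx":0.001,"dy":-0.049,"dz":0.005,"yaw":0},
    {"jaw":0,"dx":0.001,"dy":-0.049,"dz":0.005,"yaw":0},
    {"jaw":0,"dx":0.001,"dy":-0.049,"dz":0.005,"yaw":0},
  ],
)

```text
clock: 1.65
tool_pos: [0.4939, 0.1195, 0.2087]
eef_rot: [0.999, -0.043, 0.001, 0.002]
contact_force: [0.5, 0.1, 0.2]
opening: 1.001
```

Request:
play_rows(
  targets=[
    {"jaw":0,"dx":0.001,"dy":-0.045,"dz":0.01,"yaw":0},
    {"jaw":0,"dx":0.001,"dy":-0.045,"dz":0.01,"yaw":0},
    {"jaw":0,"dx":0.001,"dy":-0.03,"dz":0.01,"yaw":0},
    {"jaw":0,"dx":0.001,"dy":-0.015,"dz":0.01,"yaw":0},
    {"jaw":0,"dx":0,"dy":0,"dz":0,"yaw":0},
  ],
)

```text
clock: 2.15
tool_pos: [0.5075, 0.2689, 0.1652]
eef_rot: [0.999, -0.037, 0.001, -0.001]
contact_force: [0.2, -0.1, 0.3]
opening: 1.0
```

Run:
```python
from h import *
s=snap('wrist','w1.png'); st=s['st']; print(st['tool_pos'],st['eef_rot'],st['q'],np.degrees(2*np.arctan2(st['eef_rot'][1],st['eef_rot'][0])))
```

```text
[0.50745288 0.26892006 0.1651664 ] [ 9.99327425e-01 -3.66573436e-02  7.61031901e-04 -5.97483651e-04] [-0.61001258  0.72039047  0.07255852  1.80291197 -0.08272851  0.61928249
 -2.13224251] -4.2015654662696145
```

View pics/w1.png

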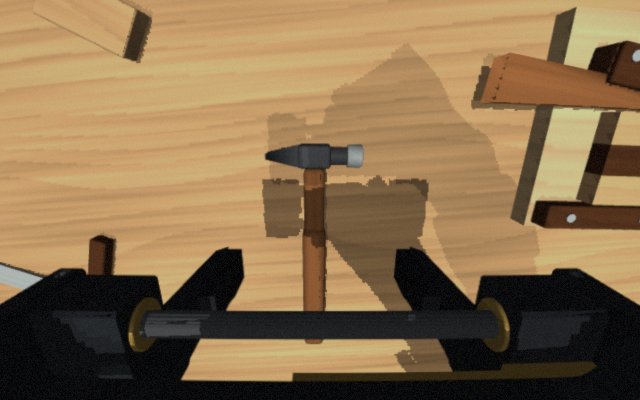

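The wrist view shows the hammer aligned with the tool. Its head runs from (266,156) to (363,156) and the handle sits at u≈314. I'll measure it from here.

Run:
```python
from h import *
np.set_printoptions(precision=4,suppress=True)
t=load('w1.png')
h=pts(t,[(266,156),(363,156),(316,156),(314.5,175),(314,260),(315,341)],0.012); print(h)
d=h[1]-h[0]; print(np.degrees(np.arctan2(d[1],d[0]))+90, np.linalg.norm(d))
im=cv2.imread('pics/w1.png')
cv2.imwrite('pics/c5.png',cv2.resize(im[130:350,240:400],None,fx=3.6,fy=2.7,interpolation=cv2.INTER_CUBIC))
cv2.imwrite('pics/c6.png',cv2.resize(im[0:235,460:640],None,fx=3,fy=2.5,interpolation=cv2.INTER_CUBIC))
```

```text
[[0.5532 0.3223 0.012 ]
 [0.5457 0.2206 0.012 ]
 [0.5493 0.2699 0.012 ]
 [0.5292 0.273  0.012 ]
 [0.4278 0.2815 0.012 ]
 [0.308  0.2896 0.012 ]]
-4.183912055979349 0.10198162675528753
```

View pics/c5.png

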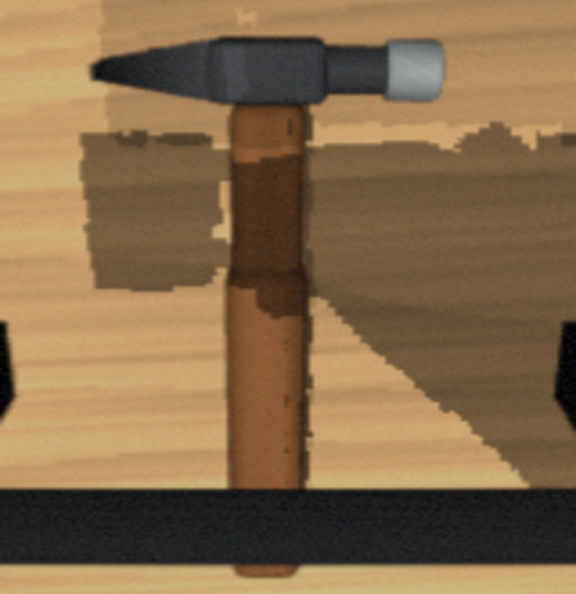

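View pics/c6.png

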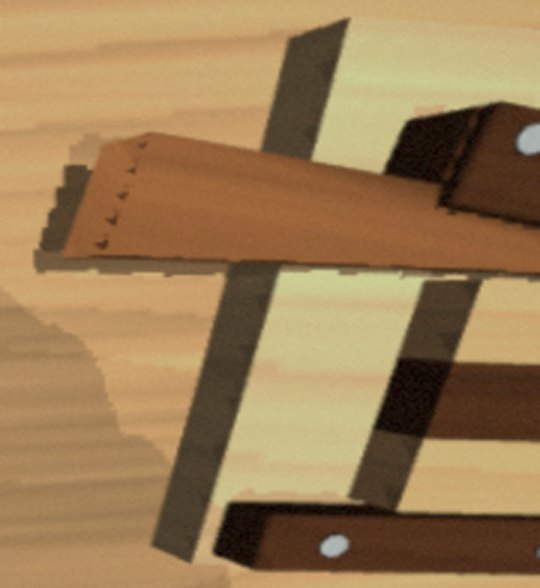

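Request:
play_rows(
  targets=[
    {"jaw":0,"dx":-0.002,"dy":-0.002,"dz":0.03,"yaw":0},
    {"jaw":0,"dx":-0.002,"dy":-0.002,"dz":0.04,"yaw":0},
    {"jaw":0,"dx":0,"dy":0,"dz":0.04,"yaw":0},
    {"jaw":0,"dx":0,"dy":0,"dz":0.02,"yaw":0},
    {"jaw":0,"dx":0,"dy":0,"dz":0.0,"yaw":0},
  ],
)

```text
clock: 2.7
tool_pos: [0.5104, 0.2575, 0.0365]
eef_rot: [0.999, -0.046, 0.005, 0.003]
contact_force: [-1.6, -0.4, 0.5]
opening: 0.998
```

Run:
```python
from h import *
np.set_printoptions(precision=4,suppress=True)
t=load('w1.png')
w=pts(t,[(510,52.8),(493.3,100)],0.048); print(w, w.mean(0)); d=w[1]-w[0]; print(np.degrees(np.arctan2(d[1],d[0])))
w=pts(t,[(494,58),(481.7,102)],0.024); print(w, w.mean(0)); d=w[1]-w[0]; print(np.degrees(np.arctan2(d[1],d[0])))
```

```text
[[0.6293 0.0988 0.048 ]
 [0.592  0.1094 0.048 ]] [0.6107 0.1041 0.048 ]
164.08442992167625
[[0.6294 0.0984 0.024 ]
 [0.5913 0.1065 0.024 ]] [0.6104 0.1025 0.024 ]
167.98136116752033
```

Request:
play_rows(
  targets=[
    {"jaw":0,"dx":-0.004,"dy":-0.008,"dz":0.0,"yaw":0},
    {"jaw":0,"dx":-0.004,"dy":-0.007,"dz":0.0,"yaw":0},
    {"jaw":0,"dx":0,"dy":0,"dz":0.008,"yaw":0},
    {"jaw":0,"dx":0,"dy":0,"dz":0.008,"yaw":0},
    {"jaw":0,"dx":0,"dy":0,"dz":0.0,"yaw":0},
  ],
)

```text
clock: 3.2
tool_pos: [0.507, 0.2719, 0.0247]
eef_rot: [0.999, -0.048, 0.008, 0.002]
contact_force: [-0.5, -0.5, 0.6]
opening: 0.996
```

```bash
cat >> h.py <<'E'
def info():
    st=r.get_state(); np.set_printoptions(precision=4,suppress=True)
    M=R.from_quat(st['eef_rot']).as_matrix()
    print('t',st['clock'],'p',st['tool_pos'],'yaw',np.degrees(np.arctan2(M[1,0],M[0,0])),'ztool',M[:,2],'F',st['contact_force'],'open',st['opening'],'qd',st['qd'],'q7',st['q'][6]); return st,M
def to(x,y,z):
    st,M=info(); print('d tool',M.T@(np.array([x,y,z])-st['tool_pos']))
E
python3 - <<'E'
from h import *
to(.504,.273,.005)
E
```

```text
t 3.2 p [0.507  0.2719 0.0247] yaw -5.520533652273702 ztool [ 0.0161 -0.0041 -0.9999] F [-0.5255 -0.4567  0.574 ] open 0.9960819411786547 qd [-0.0013 -0.0191  0.0055 -0.0041  0.0021  0.005  -0.0006] q7 -2.1472999657817544
d tool [-0.0034 -0.0009  0.0197]
```

Request:
play_rows(
  targets=[
    {"jaw":0,"dx":-0.002,"dy":0,"dz":0.006,"yaw":0},
    {"jaw":0,"dx":-0.001,"dy":0,"dz":0.006,"yaw":0},
    {"jaw":0,"dx":0,"dy":0,"dz":0.006,"yaw":0},
    {"jaw":0,"dx":0,"dy":0,"dz":0.003,"yaw":0},
    {"jaw":0,"dx":0,"dy":0,"dz":0.0,"yaw":0},
  ],
)

```text
clock: 3.7
tool_pos: [0.5042, 0.2719, 0.0017]
eef_rot: [0.999, -0.048, 0.008, 0.002]
contact_force: [-0.2, 0.3, 0.9]
opening: 1.003
```

Run:
```python
from h import *
to(.504,.273,.005)
snap('wrist','w2.png')
```

```text
t 3.7 p [0.5042 0.2719 0.0017] yaw -5.518299891200488 ztool [ 0.016  -0.0044 -0.9999] F [-0.1677  0.3274  0.8658] open 1.003311023225472 qd [ 0.0018  0.0038  0.0002 -0.0021 -0.0002 -0.0039  0.0018] q7 -2.1481850729802496
d tool [-0.0002 -0.0011 -0.0033]
```

View pics/w2.png

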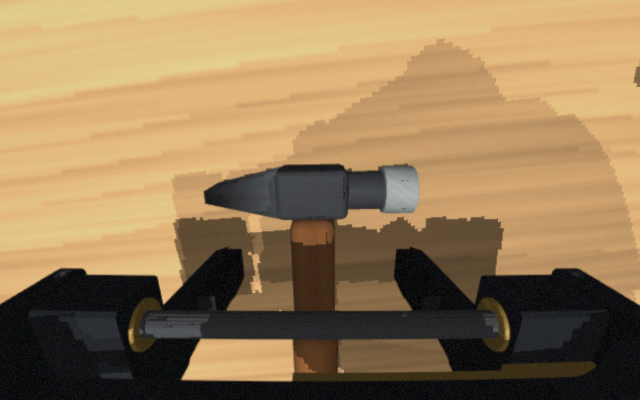

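The handle is centred between the fingers (u≈313), so I'll close on it.

Request:
play_rows(
  targets=[
    {"jaw":1,"dx":0,"dy":0,"dz":-0.001,"yaw":0},
    {"jaw":1,"dx":0,"dy":0,"dz":0,"yaw":0},
    {"jaw":1,"dx":0,"dy":0,"dz":0,"yaw":0},
    {"jaw":1,"dx":0,"dy":0,"dz":0,"yaw":0},
    {"jaw":1,"dx":0,"dy":0,"dz":0.0,"yaw":0},
  ],
  squeeze=60,
)

```text
clock: 4.25
tool_pos: [0.5049, 0.272, 0.0036]
eef_rot: [0.999, -0.048, 0.009, 0.001]
contact_force: [-0.4, -0.6, 0.9]
opening: 0.568
```

Request:
play_rows(
  targets=[
    {"jaw":1,"dx":0,"dy":0,"dz":0,"yaw":0},
    {"jaw":1,"dx":0,"dy":0,"dz":0,"yaw":0},
    {"jaw":1,"dx":0,"dy":0,"dz":0,"yaw":0},
    {"jaw":1,"dx":0,"dy":0,"dz":0,"yaw":0},
    {"jaw":1,"dx":0,"dy":0,"dz":0.0,"yaw":0},
  ],
)

```text
clock: 4.75
tool_pos: [0.5051, 0.2727, 0.0038]
eef_rot: [0.999, -0.048, 0.009, 0.001]
contact_force: [0.3, 0.4, -0.6]
opening: 0.244
```

Run:
```python
from h import *
info()
snap('wrist','w3.png')
```

```text
t 4.75 p [0.5051 0.2727 0.0038] yaw -5.506894788794729 ztool [ 0.0183 -0.0027 -0.9998] F [ 0.2608  0.3654 -0.5888] open 0.24441717688723705 qd [-0.0002 -0.0012  0.0002 -0.001  -0.0007 -0.0002 -0.0003] q7 -2.148220340622018
```

View pics/w3.png

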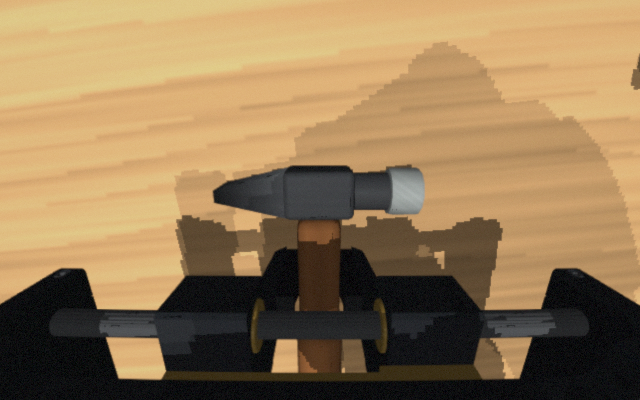

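Request:
play_rows(
  targets=[
    {"jaw":1,"dx":0,"dy":0,"dz":-0.01,"yaw":0},
    {"jaw":1,"dx":0,"dy":0,"dz":-0.02,"yaw":0},
    {"jaw":1,"dx":0,"dy":0,"dz":-0.02,"yaw":0},
    {"jaw":1,"dx":0,"dy":0,"dz":-0.01,"yaw":0},
    {"jaw":1,"dx":0,"dy":0,"dz":0.0,"yaw":0},
  ],
)

```text
clock: 5.3
tool_pos: [0.5015, 0.2709, 0.0654]
eef_rot: [0.999, -0.048, 0.006, 0.003]
contact_force: [0.4, 0.4, -4.1]
opening: 0.243
```

Run:
```python
from h import *
to(.585,.2,.06)
snap('wrist','w4.png')
snap('side','s4.png')
im=cv2.imread('pics/s4.png')
cv2.imwrite('pics/c7.png',cv2.resize(im[120:380,120:400],None,fx=2.3,fy=2.3,interpolation=cv2.INTER_CUBIC))
```

```text
t 5.3 p [0.5015 0.2709 0.0654] yaw -5.540196738018827 ztool [ 0.0125 -0.0066 -0.9999] F [ 0.442   0.3553 -4.0893] open 0.24311593167261317 qd [-0.0001  0.0044 -0.0029  0.0074  0.0014 -0.0028 -0.0002] q7 -2.1518879177588945
d tool [0.0899 0.0625 0.007 ]
```

View pics/w4.png

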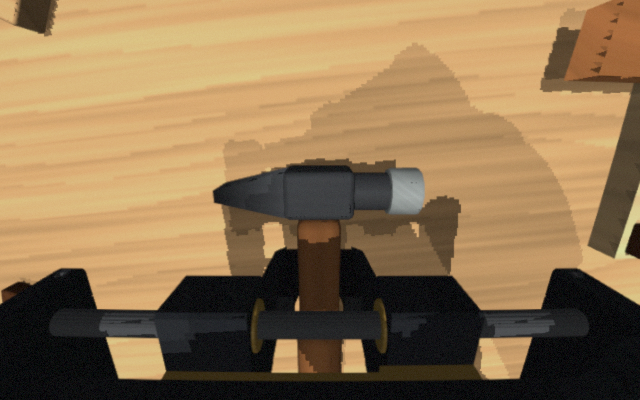

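View pics/c7.png

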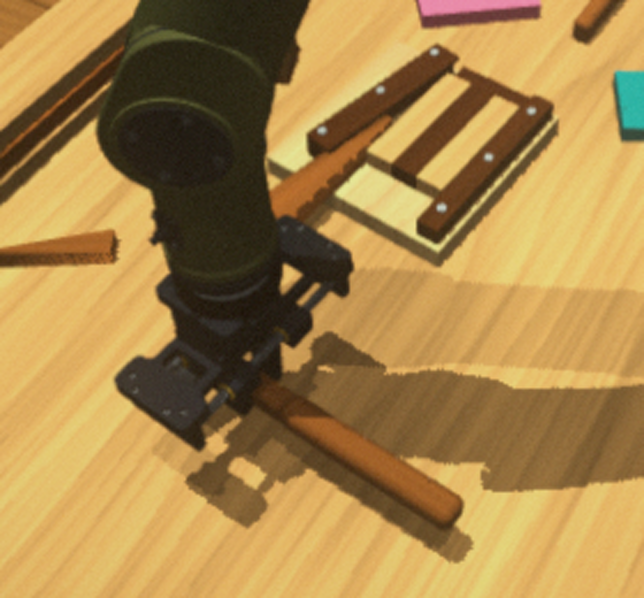

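Request:
play_rows(
  targets=[
    {"jaw":1,"dx":0.024,"dy":0.014,"dz":0,"yaw":0.034},
    {"jaw":1,"dx":0.024,"dy":0.014,"dz":0,"yaw":0.034},
    {"jaw":1,"dx":0.024,"dy":0.014,"dz":0,"yaw":0.034},
    {"jaw":1,"dx":0.022,"dy":0.012,"dz":0,"yaw":0.034},
    {"jaw":1,"dx":0,"dy":0,"dz":0.0,"yaw":0},
  ],
)

```text
clock: 5.9
tool_pos: [0.5844, 0.2014, 0.0595]
eef_rot: [0.993, -0.117, 0.001, 0.005]
contact_force: [-0.1, -0.6, -3.4]
opening: 0.243
```

Run:
```python
from h import *
to(.585,.2,.03)
snap('wrist','w5.png')
```

```text
t 5.9 p [0.5844 0.2014 0.0595] yaw -13.384627373718825 ztool [ 0.0011 -0.0108 -0.9999] F [-0.0601 -0.5739 -3.3702] open 0.2431802578472195 qd [-0.0191  0.015  -0.0482  0.0387 -0.012   0.0084  0.0003] q7 -2.1148969249991945
d tool [0.0008 0.0009 0.0295]
```

View pics/w5.png

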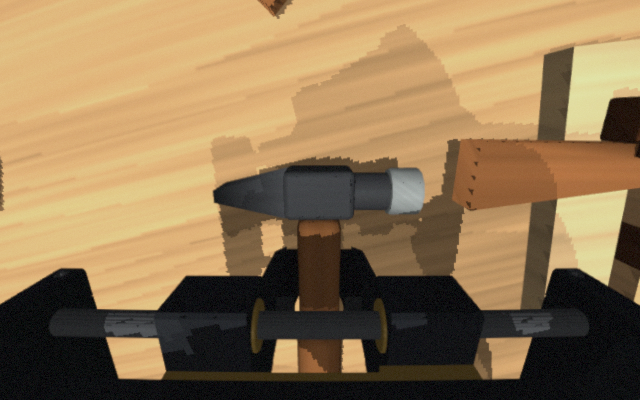

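Run:
```python
from h import *
np.set_printoptions(precision=4,suppress=True)
im=cv2.imread('pics/w5.png')
cv2.imwrite('pics/c8.png',cv2.resize(im[120:240,370:530],None,fx=4.8,fy=4.8,interpolation=cv2.INTER_CUBIC))
t=load('w5.png'); M=R.from_quat(t['tr']).as_matrix()
for n,uv in [('hammer face top/mid/bot',[(405,170),(405,190),(405,210)]),('wedge top',[(480,145),(480,175),(480,203),(520,170)])]:
    p=pts(t,uv); print(n,p,(p-t['tp'])@M)
```

```text
hammer face top/mid/bot [[0.6297 0.1489 0.0712]
 [0.6223 0.1524 0.079 ]
 [0.6116 0.1532 0.0766]] [[ 0.0562  0.0407 -0.011 ]
 [ 0.0483  0.0391 -0.0189]
 [ 0.0377  0.0408 -0.0165]]
wedge top [[0.628  0.0993 0.0473]
 [0.6111 0.1008 0.048 ]
 [0.5942 0.102  0.0483]
 [0.6087 0.0777 0.0482]] [[0.0661 0.089  0.0134]
 [0.0492 0.0916 0.0127]
 [0.0326 0.0943 0.0123]
 [0.0523 0.1146 0.0127]]
```

View pics/c8.png

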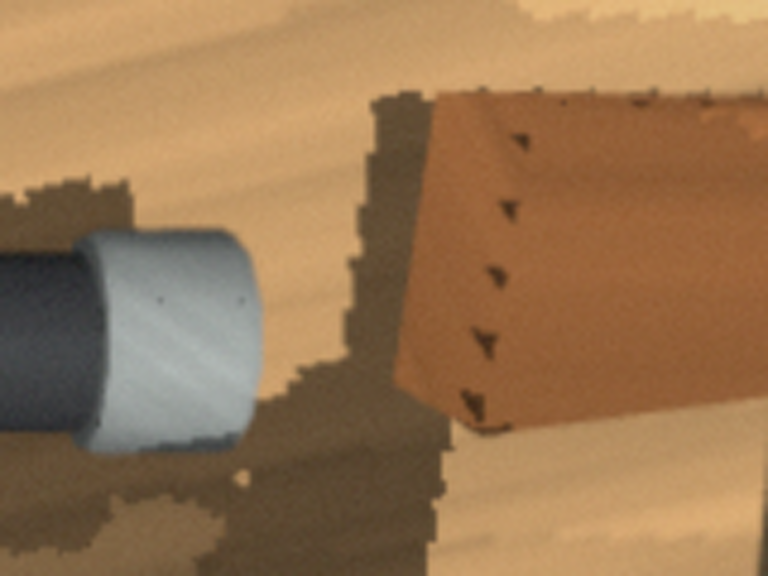

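Run:
```python
from h import *
np.set_printoptions(precision=4,suppress=True)
t=load('w5.png'); M=R.from_quat(t['tr']).as_matrix()
for n,c,z in [('top',[(485,430),(530,92)],.048),('bot',[(395,385),(435,92)],.024),('face far/near edge',[(245,235),(245,450),(262,330)],.0685)]:
    p=pts(t,up(c,4.8,370,120),z); d=p[1]-p[0];print(n,p,p[:2].mean(0),np.degrees(np.arctan2(d[1],d[0])),(p-t['tp'])@M)
for u in range(440,500,6): print(u,pts(t,[(u,150),(u,175),(u,195)])[:,2])
```

```text
top [[0.5915 0.1076 0.048 ]
 [0.6316 0.0995 0.048 ]] [0.6116 0.1035 0.048 ] -11.440213631164562 [[0.0286 0.0895 0.0126]
 [0.0695 0.0881 0.0127]]
bot [[0.5904 0.1079 0.024 ]
 [0.6297 0.0989 0.024 ]] [0.6101 0.1034 0.024 ] -12.87157285846954 [[0.0274 0.0892 0.0366]
 [0.0677 0.0888 0.0367]]
face far/near edge [[0.6279 0.1406 0.0685]
 [0.6047 0.1435 0.0685]
 [0.6175 0.1401 0.0685]] [0.6163 0.142  0.0685] 172.9150157335763 [[ 0.0565  0.0492 -0.0083]
 [ 0.0332  0.0517 -0.0083]
 [ 0.0465  0.0521 -0.0083]]
440 [ 0.0005 -0.0003  0.0004]
446 [ 0.      0.0003 -0.0005]
452 [ 0.0001 -0.0001  0.0246]
458 [0.0006 0.0282 0.0319]
464 [0.0306 0.035  0.039 ]
470 [0.0374 0.0417 0.0457]
476 [0.0449 0.0479 0.0485]
482 [0.0484 0.0482 0.0484]
488 [0.0481 0.0482 0.0479]
494 [0.0482 0.0482 0.0478]
```

Gap from face to butt is about 37 mm, with lateral offset under 3 mm. I'll lower the hammer to the butt's height.

Request:
play_rows(
  targets=[
    {"jaw":1,"dx":0.001,"dy":0,"dz":0.01,"yaw":0},
    {"jaw":1,"dx":0.001,"dy":0,"dz":0.01,"yaw":0},
    {"jaw":1,"dx":0,"dy":0,"dz":0.008,"yaw":0},
    {"jaw":1,"dx":0,"dy":0,"dz":0.002,"yaw":0},
    {"jaw":1,"dx":0,"dy":0,"dz":0.0,"yaw":0},
  ],
)

```text
clock: 6.45
tool_pos: [0.5783, 0.2062, 0.0232]
eef_rot: [0.994, -0.112, -0.005, 0.005]
contact_force: [0.1, 0.5, -4.1]
opening: 0.243
```

```bash
cat >> h.py <<'E'
# contact geometry: face in tool (0.046,0.051,-0.008); butt0 world
B0=np.array([.611,.1035,.036]); D=np.array([-.230,-.973,0]); 
def gap(drive=0):
    st,M=info(); f=st['tool_pos']+M@np.array([.046,.051,-.008]); e=(B0+drive*D)-f
    print('face',f,'along',e@D,'lateral(x_t)',e@np.array([.973,-.23,0]),'up',e[2])
E
python3 - <<'E'
from h import *
gap()
E
```

```text
t 6.45 p [0.5783 0.2062 0.0232] yaw -12.882060932437515 ztool [-0.0108 -0.009  -0.9999] F [ 0.1478  0.4789 -4.0813] open 0.24338628274410032 qd [-0.0064  0.0108 -0.0029  0.0064  0.0001 -0.0006  0.0016] q7 -2.110995835671263
face [0.6119 0.1463 0.0314] along 0.041840739277368685 lateral(x_t) 0.008973345452041112 up 0.0046220399853126315
```

Request:
play_rows(
  targets=[
    {"jaw":1,"dx":0.004,"dy":0.008,"dz":-0.002,"yaw":0.008},
    {"jaw":1,"dx":0.003,"dy":0.007,"dz":-0.002,"yaw":0},
    {"jaw":1,"dx":0.002,"dy":0.003,"dz":0,"yaw":0},
    {"jaw":1,"dx":0,"dy":0,"dz":0,"yaw":0},
    {"jaw":1,"dx":0,"dy":0,"dz":0.0,"yaw":0},
  ],
)

```text
clock: 6.95
tool_pos: [0.5843, 0.1844, 0.0289]
eef_rot: [0.993, -0.117, -0.004, 0.005]
contact_force: [0.2, -0.5, -3.1]
opening: 0.242
```

Run:
```python
from h import *
gap()
```

```text
t 6.95 p [0.5843 0.1844 0.0289] yaw -13.414407459497228 ztool [-0.0086 -0.009  -0.9999] F [ 0.2417 -0.4753 -3.0876] open 0.24226601487558566 qd [ 0.0088 -0.0037  0.0058 -0.0017  0.0013 -0.0005  0.0007] q7 -2.0905042273097827
face [0.6173 0.1242 0.0372] along 0.021581669712736225 lateral(x_t) -0.0013765857821262904 up -0.001199987352088816
```

Request:
play_rows(
  targets=[
    {"jaw":1,"dx":0,"dy":0.012,"dz":0,"yaw":0},
    {"jaw":1,"dx":0,"dy":0.014,"dz":0,"yaw":0},
    {"jaw":1,"dx":0,"dy":-0.02,"dz":0,"yaw":0},
    {"jaw":1,"dx":0,"dy":-0.01,"dz":0,"yaw":0},
    {"jaw":1,"dx":0,"dy":0,"dz":0.0,"yaw":0},
  ],
)

```text
clock: 7.45
tool_pos: [0.5846, 0.1849, 0.0291]
eef_rot: [0.993, -0.118, -0.004, 0.006]
contact_force: [0.2, 0.4, -3.1]
opening: 0.246
```

Run:
```python
from h import *
gap()
snap('wrist','w6.png')
snap('top','t6.png')
im=cv2.imread('pics/t6.png')
cv2.imwrite('pics/c9.png',cv2.resize(im[120:220,260:395],None,fx=5.5,fy=5.5,interpolation=cv2.INTER_CUBIC))
```

```text
t 7.45 p [0.5846 0.1849 0.0291] yaw -13.539261600377023 ztool [-0.0095 -0.0105 -0.9999] F [ 0.1901  0.3792 -3.1062] open 0.24593534381339313 qd [ 0.0028 -0.0025 -0.0058  0.0067 -0.0029 -0.0047  0.0047] q7 -2.092890541628704
face [0.6174 0.1247 0.0375] along 0.022068210250023805 lateral(x_t) -0.0013991136547155218 up -0.0014559201577624067
```

View pics/w6.png

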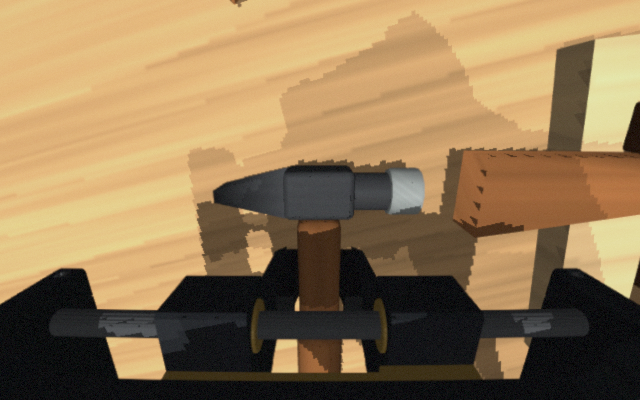

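View pics/c9.png

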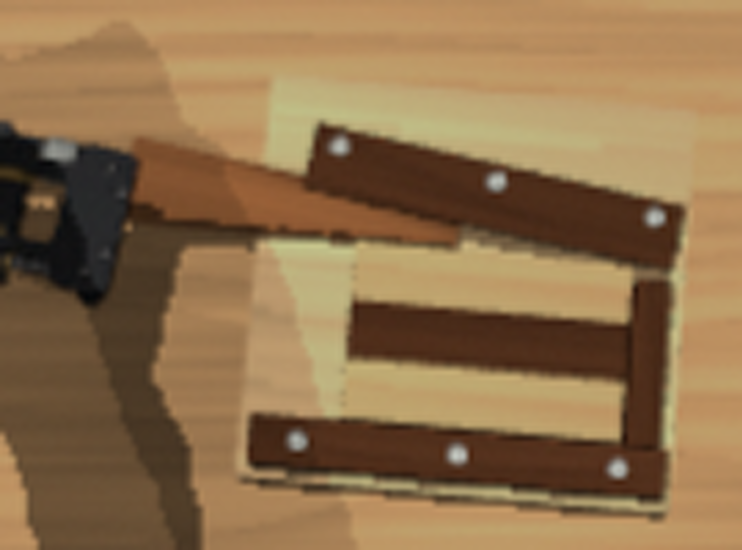

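```bash
cat >> h.py <<'E'
def butt(fn):
    t=load(fn); T=camT(t); v,u=np.mgrid[140:260,430:560]; uv=np.stack([u.ravel(),v.ravel()],1).astype(float)
    z=t['z_map'][140:260,430:560].ravel()
    n=cv2.undistortPoints(uv[:,None],t['mtx'],t['dist_coeffs'])[:,0]
    P=(np.c_[n[:,0],-n[:,1],-np.ones(len(n))]*z[:,None])@T[:3,:3].T+T[:3,3]
    q=P-B0; a=q@D; l=q@np.array([.973,-.23,0])
    m=(P[:,2]>.028)&(P[:,2]<.044)&(abs(l)<.017)&(a>-.02)&(a<.07)
    m2=m&(a<np.percentile(a[m],50)+.004)
    print('butt drive',np.median(a[m2]),'n',m2.sum(),'spread',a[m2].std())
    far=a[(P[:,2]>.046)&(P[:,2]<.052)&(abs(l)<.017)]; print('top-face start',np.percentile(far,1))
    return np.median(a[m2])
E
python3 - <<'E'
from h import *
butt('w5.png'); butt('w6.png')
E
```

```text
butt drive 0.00010128628979801719 n 758 spread 0.00036449212699602183
top-face start -0.0001386178349687257
butt drive 0.003143721500548399 n 1134 spread 0.0003780740303977605
top-face start 0.002816246983681788
```

Tap 1 drove the wedge 3 mm and the hammer drew clear. I'll continue with firmer taps.

Request:
play_rows(
  targets=[
    {"jaw":1,"dx":-0.001,"dy":0.014,"dz":0.001,"yaw":0},
    {"jaw":1,"dx":0,"dy":0.02,"dz":0,"yaw":0},
    {"jaw":1,"dx":0,"dy":-0.02,"dz":0,"yaw":0},
    {"jaw":1,"dx":0,"dy":-0.008,"dz":0,"yaw":0},
    {"jaw":1,"dx":0,"dy":0,"dz":0.0,"yaw":0},
  ],
)

```text
clock: 8.05
tool_pos: [0.5796, 0.1707, 0.0278]
eef_rot: [0.993, -0.12, -0.005, 0.009]
contact_force: [0.4, -0.7, -3.4]
opening: 0.244
```

Run:
```python
from h import *
snap('wrist','w7.png')
gap(butt('w7.png'))
```

```text
butt drive 0.01272805215888677 n 1116 spread 0.00034632941150597197
top-face start 0.01251766300253286
t 8.1 p [0.5795 0.1706 0.0278] yaw -13.780733452687473 ztool [-0.013  -0.016  -0.9998] F [ 0.1927 -0.4604 -2.7871] open 0.24711200571255376 qd [ 0.0044 -0.001   0.0047  0.0042  0.      0.0027 -0.0005] q7 -2.082941630902264
face [0.6121 0.1102 0.0363] along 0.019520728744133027 lateral(x_t) 0.0004375790210276124 up -0.00030666034219833244
```

Request:
play_rows(
  targets=[
    {"jaw":1,"dx":0,"dy":0.01,"dz":0,"yaw":0},
    {"jaw":1,"dx":0,"dy":0.019,"dz":0,"yaw":0},
    {"jaw":1,"dx":0,"dy":-0.02,"dz":0,"yaw":0},
    {"jaw":1,"dx":0,"dy":-0.008,"dz":0,"yaw":-0.004},
    {"jaw":1,"dx":0,"dy":0,"dz":0.0,"yaw":0},
  ],
)

```text
clock: 8.6
tool_pos: [0.5773, 0.1596, 0.0278]
eef_rot: [0.993, -0.12, -0.006, 0.012]
contact_force: [1.1, 0.3, -3.0]
opening: 0.249
```

Run:
```python
from h import *
snap('wrist','w8.png')
gap(butt('w8.png'))
```

```text
butt drive 0.02275264945396032 n 1093 spread 0.00034116241737496683
top-face start 0.022638153685395915
t 8.65 p [0.5772 0.1593 0.0278] yaw -13.850805397838133 ztool [-0.0158 -0.022  -0.9996] F [-0.2091 -0.1003 -3.1017] open 0.241967097520423 qd [-0.0008  0.0005  0.0047  0.0017 -0.0006  0.0018 -0.0038] q7 -2.074560811437951
face [0.6097 0.0989 0.0366] along 0.01802726497452605 lateral(x_t) 0.00017133866962817587 up -0.0006435579988024256
```

Request:
play_rows(
  targets=[
    {"jaw":1,"dx":0,"dy":0.01,"dz":0,"yaw":0},
    {"jaw":1,"dx":0,"dy":0.015,"dz":0,"yaw":0},
    {"jaw":1,"dx":0,"dy":-0.02,"dz":0,"yaw":0},
    {"jaw":1,"dx":0,"dy":-0.008,"dz":0,"yaw":-0.004},
    {"jaw":1,"dx":0,"dy":0,"dz":0.0,"yaw":0},
  ],
)

```text
clock: 9.15
tool_pos: [0.5765, 0.1552, 0.0278]
eef_rot: [0.993, -0.121, -0.007, 0.014]
contact_force: [-0.0, 0.2, -4.2]
opening: 0.248
```

Run:
```python
from h import *
snap('wrist','w9.png')
gap(butt('w9.png'))
```

```text
butt drive 0.03039177422664105 n 1127 spread 0.0003584513970256324
top-face start 0.030246476775305117
t 9.2 p [0.5764 0.1551 0.0279] yaw -13.890888193435352 ztool [-0.0182 -0.026  -0.9995] F [-0.2879  0.8457 -3.7457] open 0.24674261414686402 qd [ 0.004   0.001   0.0027  0.0071  0.0022 -0.0022  0.0012] q7 -2.072442728894024
face [0.609  0.0947 0.0368] along 0.0213935522079404 lateral(x_t) -4.423415173866133e-05 up -0.0008383765698543391
```

View pics/w9.png

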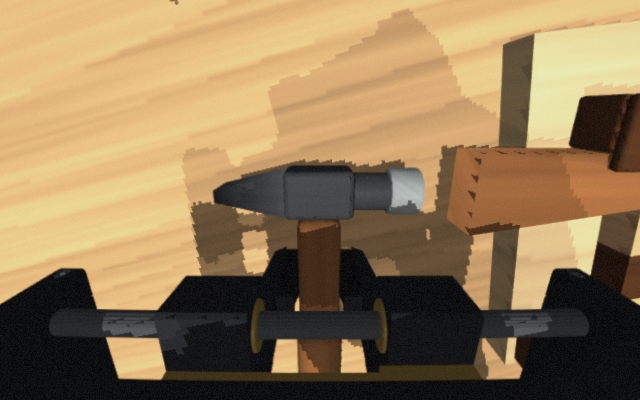

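Request:
play_rows(
  targets=[
    {"jaw":1,"dx":0,"dy":0.013,"dz":0,"yaw":0},
    {"jaw":1,"dx":0,"dy":0.015,"dz":0,"yaw":0},
    {"jaw":1,"dx":0,"dy":-0.02,"dz":0,"yaw":0},
    {"jaw":1,"dx":0,"dy":-0.008,"dz":0,"yaw":-0.004},
    {"jaw":1,"dx":0,"dy":0,"dz":0.0,"yaw":0},
  ],
)

```text
clock: 9.7
tool_pos: [0.5757, 0.1529, 0.0279]
eef_rot: [0.993, -0.12, -0.008, 0.015]
contact_force: [0.3, -0.3, -3.1]
opening: 0.242
```

Run:
```python
from h import *
snap('wrist','w10.png')
gap(butt('w10.png'))
```

```text
butt drive 0.03588876107972369 n 1152 spread 0.00037866948634766894
top-face start 0.03548160066190514
t 9.75 p [0.5757 0.153  0.0279] yaw -13.740465688237153 ztool [-0.0191 -0.027  -0.9995] F [ 0.1061 -0.0059 -3.0624] open 0.24181484689916147 qd [ 0.006  -0.0042  0.0052  0.0133  0.0016 -0.0042  0.0036] q7 -2.068804123496229
face [0.6085 0.0927 0.0369] along 0.024804392660777594 lateral(x_t) -1.081857734588302e-05 up -0.0008957405779871572
```

Request:
play_rows(
  targets=[
    {"jaw":1,"dx":0,"dy":0.016,"dz":0,"yaw":0},
    {"jaw":1,"dx":0,"dy":0.016,"dz":0,"yaw":0},
    {"jaw":1,"dx":0,"dy":-0.02,"dz":0,"yaw":0},
    {"jaw":1,"dx":0,"dy":-0.004,"dz":0,"yaw":0},
    {"jaw":1,"dx":0,"dy":0,"dz":0.0,"yaw":0},
  ],
)

```text
clock: 10.25
tool_pos: [0.5718, 0.1417, 0.0284]
eef_rot: [0.993, -0.12, -0.009, 0.014]
contact_force: [-0.5, -0.9, -3.2]
opening: 0.242
```

Run:
```python
from h import *
snap('wrist','w11.png')
gap(butt('w11.png'))
```

```text
butt drive 0.037059102007752004 n 1042 spread 0.0003275937851079283
top-face start 0.03697449464926421
t 10.3 p [0.5718 0.1416 0.0284] yaw -13.769009864801516 ztool [-0.0209 -0.0262 -0.9994] F [-0.3367 -0.2769 -3.3879] open 0.24219021617257758 qd [-0.0004  0.0004  0.0046 -0.0026 -0.0007  0.0016 -0.0037] q7 -2.055817056371054
face [0.6045 0.0814 0.0373] along 0.014023093010531841 lateral(x_t) 0.0012205450461054983 up -0.0013251450387751704
```

Request:
play_rows(
  targets=[
    {"jaw":1,"dx":0.001,"dy":0.007,"dz":0.001,"yaw":0},
    {"jaw":1,"dx":0,"dy":0.017,"dz":0,"yaw":0},
    {"jaw":1,"dx":0,"dy":-0.02,"dz":0,"yaw":0},
    {"jaw":1,"dx":0,"dy":-0.002,"dz":0,"yaw":0},
    {"jaw":1,"dx":0,"dy":0,"dz":0.0,"yaw":0},
  ],
)

```text
clock: 10.8
tool_pos: [0.571, 0.1406, 0.028]
eef_rot: [0.993, -0.119, -0.009, 0.01]
contact_force: [-0.3, -0.3, -2.6]
opening: 0.247
```

Run:
```python
from h import *
snap('wrist','w12.png')
gap(butt('w12.png'))
```

```text
butt drive 0.038131177029549726 n 1042 spread 0.0003170282829914995
top-face start 0.03802050379377733
t 10.85 p [0.571  0.1408 0.028 ] yaw -13.632915221070071 ztool [-0.0205 -0.0178 -0.9996] F [-0.4554  0.7478 -3.8489] open 0.24158773125929095 qd [-0.0005  0.0006  0.0007 -0.0023 -0.004   0.0012 -0.0034] q7 -2.047616345523196
face [0.6038 0.0805 0.0364] along 0.014095911818272423 lateral(x_t) 0.0016923535531222537 up -0.00039304549886309825
```

Request:
play_rows(
  targets=[
    {"jaw":1,"dx":0,"dy":0,"dz":0,"yaw":0},
    {"jaw":1,"dx":0,"dy":0,"dz":0,"yaw":0},
    {"jaw":1,"dx":0,"dy":0,"dz":0,"yaw":0},
    {"jaw":1,"dx":0.001,"dy":0.008,"dz":0,"yaw":0},
    {"jaw":1,"dx":0,"dy":0.018,"dz":0.0,"yaw":0},
  ],
)

```text
clock: 11.35
tool_pos: [0.5664, 0.1226, 0.0288]
eef_rot: [0.993, -0.115, -0.008, 0.004]
contact_force: [1.4, 41.2, -2.3]
opening: 0.244
```

Request:
play_rows(
  targets=[
    {"jaw":1,"dx":0,"dy":-0.018,"dz":0,"yaw":0},
    {"jaw":1,"dx":0,"dy":-0.002,"dz":0,"yaw":0},
    {"jaw":1,"dx":0,"dy":0,"dz":0,"yaw":0},
    {"jaw":1,"dx":0,"dy":0,"dz":0,"yaw":0},
    {"jaw":1,"dx":0,"dy":0,"dz":0.0,"yaw":0},
  ],
)

```text
clock: 11.85
tool_pos: [0.5703, 0.1404, 0.0292]
eef_rot: [0.993, -0.115, -0.008, 0.003]
contact_force: [0.0, 0.6, -3.9]
opening: 0.24
```

Run:
```python
from h import *
snap('wrist','w13.png')
gap(butt('w13.png'))
```

```text
butt drive 0.03844984011329072 n 1006 spread 0.0003141289323937171
top-face start 0.03836558196811549
t 11.9 p [0.5703 0.1402 0.0292] yaw -13.236304982029399 ztool [-0.0171 -0.0045 -0.9998] F [-0.5252 -0.6501 -3.1285] open 0.24304158737785875 qd [-0.0026  0.0008 -0.0029 -0.0038 -0.0018  0.0004 -0.0025] q7 -2.0342142124192057
face [0.6035 0.08   0.0369] along 0.013857197793697082 lateral(x_t) 0.0019009983277636293 up -0.0009101917533458487
```

The tap peaked at 41 N and the wedge moved only 0.3 mm. I'll give one more moderate tap to confirm it has stopped.

Request:
play_rows(
  targets=[
    {"jaw":1,"dx":0.002,"dy":0.008,"dz":0.001,"yaw":0},
    {"jaw":1,"dx":0,"dy":0.015,"dz":0,"yaw":0},
    {"jaw":1,"dx":0,"dy":-0.02,"dz":0,"yaw":0},
    {"jaw":1,"dx":0,"dy":-0.01,"dz":0,"yaw":0},
    {"jaw":1,"dx":0,"dy":0,"dz":0.0,"yaw":0},
  ],
)

```text
clock: 12.4
tool_pos: [0.5735, 0.149, 0.0284]
eef_rot: [0.993, -0.114, -0.008, -0.001]
contact_force: [0.5, 0.2, -3.3]
opening: 0.244
```

Run:
```python
from h import *
snap('wrist','w14.png')
gap(butt('w14.png'))
snap('top','t14.png')
im=cv2.imread('pics/t14.png')
cv2.imwrite('pics/c10.png',cv2.resize(im[120:220,260:395],None,fx=5.5,fy=5.5,interpolation=cv2.INTER_CUBIC))
```

```text
butt drive 0.03882196619337371 n 1136 spread 0.0003516968721762771
top-face start 0.038451502476163045
t 12.45 p [0.5733 0.148  0.0284] yaw -13.129602844615606 ztool [-0.0165  0.0021 -0.9999] F [ 0.7433  0.8613 -2.3535] open 0.24249120181334627 qd [ 0.0111 -0.0034  0.0161  0.0135  0.0035  0.     -0.0026] q7 -2.0367408288963262
face [0.6067 0.0879 0.0357] along 0.02259535482450548 lateral(x_t) 0.0006343286948179098 up 0.0002826170583538831
```

View pics/w14.png

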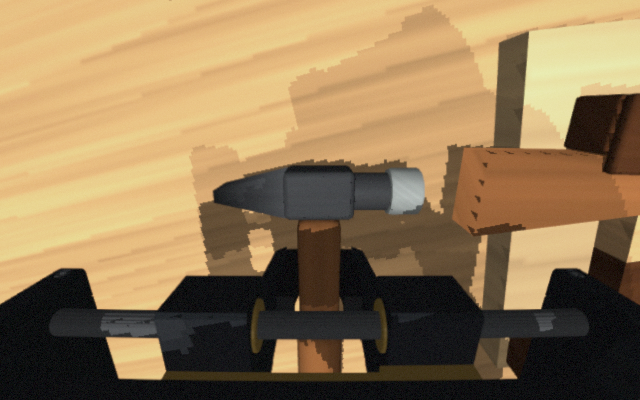

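View pics/c10.png

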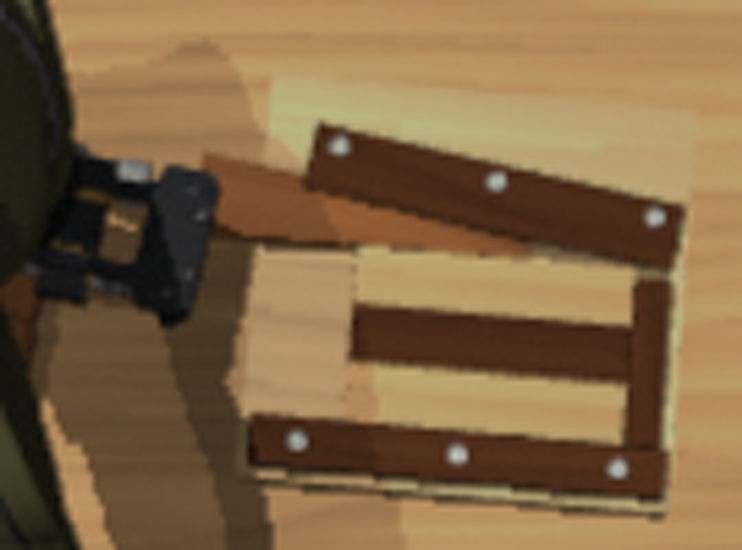

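Request:
play_rows(
  targets=[
    {"jaw":1,"dx":0.001,"dy":0.015,"dz":0,"yaw":0},
    {"jaw":1,"dx":0,"dy":0.017,"dz":0,"yaw":0},
    {"jaw":1,"dx":0,"dy":-0.022,"dz":0,"yaw":0},
    {"jaw":1,"dx":0,"dy":-0.012,"dz":0,"yaw":0},
    {"jaw":1,"dx":0,"dy":0,"dz":0.0,"yaw":0},
  ],
)

```text
clock: 13.0
tool_pos: [0.5734, 0.1497, 0.0291]
eef_rot: [0.993, -0.114, -0.009, -0.004]
contact_force: [0.2, 0.4, -2.8]
opening: 0.244
```

Run:
```python
from h import *
snap('wrist','w15.png')
b=butt('w15.png'); gap(b)
# board edge
t=load('w15.png'); T=camT(t); v,u=np.mgrid[0:380,430:640]; z=t['z_map'][0:380,430:640].ravel()
n=cv2.undistortPoints(np.stack([u.ravel(),v.ravel()],1).astype(float)[:,None],t['mtx'],t['dist_coeffs'])[:,0]
P=(np.c_[n[:,0],-n[:,1],-np.ones(len(n))]*z[:,None])@T[:3,:3].T+T[:3,3]
q=P-B0; a=q@D; l=q@np.array([.973,-.23,0])
for L in (.03,.04,.05,-.03,-.04,-.05):
    m=(abs(l-L)<.003)&(P[:,2]>.021)&(P[:,2]<.027); print(L,m.sum(),np.percentile(a[m],1)-b if m.sum()>5 else None)
```

```text
butt drive 0.03922410315234737 n 1136 spread 0.0003708833263621682
top-face start 0.038825293485235876
t 13.05 p [0.5731 0.1483 0.0291] yaw -13.119979717129613 ztool [-0.0169  0.0078 -0.9998] F [ 0.1653 -0.0517 -3.4174] open 0.240851699621624 qd [ 0.01   -0.      0.0212  0.0118  0.0022  0.0031  0.0009] q7 -2.032713121929496
face [0.6065 0.0882 0.036 ] along 0.023257146426267573 lateral(x_t) 0.0008632669279876421 up -2.1150809191856912e-05
0.03 636 0.02729293604017806
0.04 715 0.026100948749170502
0.05 1491 0.024991301183275347
-0.03 822 0.03614744271155329
-0.04 816 0.03729877946756788
-0.05 777 0.03857970043753414
```

Request:
play_rows(
  targets=[
    {"jaw":1,"dx":0.001,"dy":0,"dz":0,"yaw":0},
    {"jaw":1,"dx":0,"dy":0,"dz":0,"yaw":0},
    {"jaw":1,"dx":0,"dy":0,"dz":0,"yaw":0},
    {"jaw":1,"dx":0,"dy":0.016,"dz":0,"yaw":0},
    {"jaw":1,"dx":0,"dy":0.017,"dz":0.0,"yaw":0},
  ],
)

```text
clock: 13.55
tool_pos: [0.5671, 0.1215, 0.0292]
eef_rot: [0.994, -0.111, -0.008, -0.008]
contact_force: [0.3, 38.6, -1.0]
opening: 0.242
```

Request:
play_rows(
  targets=[
    {"jaw":1,"dx":0,"dy":-0.018,"dz":0,"yaw":0},
    {"jaw":1,"dx":0,"dy":-0.006,"dz":0,"yaw":0},
    {"jaw":1,"dx":0,"dy":0,"dz":0,"yaw":0},
    {"jaw":1,"dx":0,"dy":0,"dz":0,"yaw":0},
    {"jaw":1,"dx":0,"dy":0,"dz":0.0,"yaw":0},
  ],
)

```text
clock: 14.05
tool_pos: [0.5707, 0.1398, 0.03]
eef_rot: [0.994, -0.112, -0.009, -0.008]
contact_force: [-0.3, -0.9, -3.3]
opening: 0.245
```

Run:
```python
from h import *
snap('wrist','w16.png')
b=butt('w16.png'); gap(b)
```

```text
butt drive 0.039296761641680784 n 983 spread 0.00030160705097681344
top-face start 0.03924180127507076
t 14.1 p [0.5706 0.1395 0.0299] yaw -12.914815664241287 ztool [-0.0156  0.0166 -0.9997] F [-0.6611 -0.2983 -4.0654] open 0.24628195068507955 qd [-0.0024  0.002  -0.0035 -0.0039 -0.0031 -0.0015 -0.0026] q7 -2.0148935524960057
face [0.6042 0.0793 0.0364] along 0.014215499952648609 lateral(x_t) 0.001079057378815417 up -0.00043144258826051385
```

The wedge is tight: a 38.6 N tap moved it only 0.07 mm. Now I'll take the hammer back to its old clear spot.

Request:
play_rows(
  targets=[
    {"jaw":1,"dx":0,"dy":-0.025,"dz":0,"yaw":0},
    {"jaw":1,"dx":0,"dy":-0.025,"dz":-0.005,"yaw":0},
    {"jaw":1,"dx":-0.025,"dy":-0.025,"dz":-0.005,"yaw":0},
    {"jaw":1,"dx":-0.025,"dy":-0.02,"dz":0,"yaw":0},
    {"jaw":1,"dx":-0.02,"dy":-0.01,"dz":0.0,"yaw":0},
  ],
)

```text
clock: 14.6
tool_pos: [0.5303, 0.2492, 0.0418]
eef_rot: [0.993, -0.121, -0.006, -0.003]
contact_force: [0.2, -0.4, -4.0]
opening: 0.244
```

Run:
```python
from h import *
to(.505,.268,.03)
```

```text
t 14.6 p [0.5303 0.2492 0.0418] yaw -13.868682743853265 ztool [-0.0117  0.0078 -0.9999] F [ 0.1591 -0.3841 -3.9829] open 0.2435228870740344 qd [-0.3624 -0.0798  0.0369  0.3202 -0.1076 -0.2315 -0.2434] q7 -2.1778496151338627
d tool [-0.0289 -0.0121  0.0123]
```

Request:
play_rows(
  targets=[
    {"jaw":1,"dx":-0.01,"dy":-0.005,"dz":0.004,"yaw":0},
    {"jaw":1,"dx":0,"dy":0,"dz":0.006,"yaw":0},
    {"jaw":1,"dx":0,"dy":0,"dz":0.006,"yaw":0},
    {"jaw":1,"dx":0,"dy":0,"dz":0.004,"yaw":0},
    {"jaw":1,"dx":0,"dy":0,"dz":0.0,"yaw":0},
  ],
)

```text
clock: 15.1
tool_pos: [0.5212, 0.2541, 0.0196]
eef_rot: [0.993, -0.121, -0.006, -0.001]
contact_force: [-0.1, -0.6, -2.5]
opening: 0.245
```

Run:
```python
from h import *
info()
snap('wrist','w17.png'); t=load('w17.png'); M=R.from_quat(t['tr']).as_matrix()
# hammer head top height along with bench; handle from side camera
print(pts(t,[(300,190),(320,190),(340,190),(320,230)])[:,2], pts(t,[(500,100),(100,100)])[:,2])
s=snap('side','s17.png')
im=cv2.imread('pics/s17.png'); cv2.imwrite('pics/c11.png',cv2.resize(im[180:400,120:400],None,fx=2.7,fy=2.7,interpolation=cv2.INTER_CUBIC))
```

```text
t 15.1 p [0.5212 0.2541 0.0196] yaw -13.927755473868269 ztool [-0.0125  0.0045 -0.9999] F [-0.1307 -0.6356 -2.4687] open 0.24461923145545938 qd [ 0.0177  0.0047  0.0116 -0.0047  0.0044  0.0012  0.0017] q7 -2.187345582603214
[0.0387 0.0381 0.0388 0.0389] [ 0.0001 -0.    ]
```

View pics/c11.png

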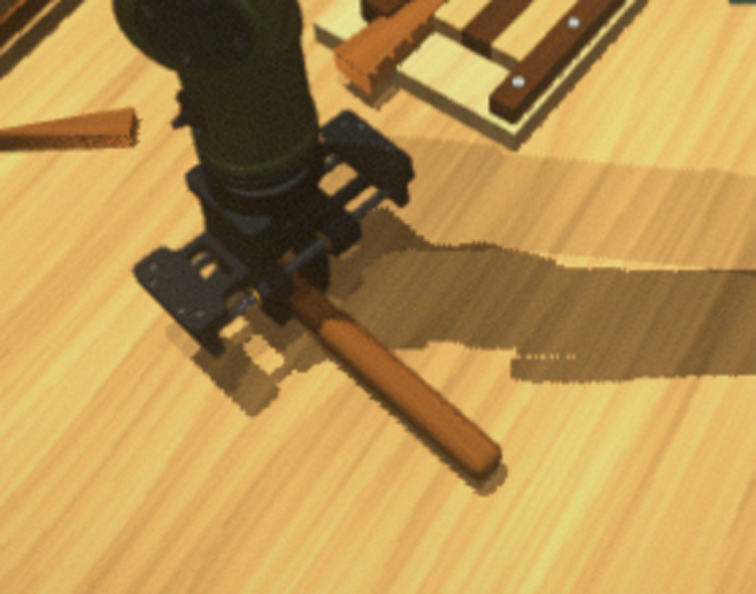

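Run:
```python
from h import *
np.set_printoptions(precision=4,suppress=True)
t=load('s17.png')
p=pts(t,up([(330,320),(370,362),(410,398),(450,432),(475,452)],2.7,120,180)); print(p)
```

```text
[[0.4802 0.2628 0.04  ]
 [0.4371 0.2776 0.0433]
 [0.3998 0.2864 0.0426]
 [0.3636 0.2954 0.0456]
 [0.3426 0.2993 0.0454]]
```

Request:
play_rows(
  targets=[
    {"jaw":1,"dx":0,"dy":0,"dz":0.004,"yaw":0},
    {"jaw":1,"dx":0,"dy":0,"dz":0.004,"yaw":0},
    {"jaw":1,"dx":0,"dy":0,"dz":0.003,"yaw":0},
    {"jaw":1,"dx":0,"dy":0,"dz":0.001,"yaw":0},
    {"jaw":1,"dx":0,"dy":0,"dz":0.0,"yaw":0},
  ],
)

```text
clock: 15.7
tool_pos: [0.5225, 0.2536, 0.0074]
eef_rot: [0.993, -0.122, -0.006, -0.002]
contact_force: [0.3, -0.9, -3.6]
opening: 0.241
```

Run:
```python
from h import *
info()
snap('wrist','w18.png'); t=load('w18.png')
print(pts(t,[(300,190),(320,190),(340,190),(320,230)])[:,2])
```

```text
t 15.7 p [0.5225 0.2536 0.0074] yaw -14.024108690540324 ztool [-0.0105  0.0051 -0.9999] F [ 0.2833 -0.9361 -3.6371] open 0.2409502873783852 qd [-0.0011  0.0016 -0.     -0.0011 -0.0006 -0.0005 -0.0011] q7 -2.186027051382759
[0.0263 0.0263 0.0266 0.0267]
```

Request:
play_rows(
  targets=[
    {"jaw":1,"dx":0,"dy":0,"dz":0.001,"yaw":0},
    {"jaw":1,"dx":0,"dy":0,"dz":0.001,"yaw":0},
    {"jaw":1,"dx":0,"dy":0,"dz":0.001,"yaw":0},
    {"jaw":1,"dx":0,"dy":0,"dz":0.0,"yaw":0},
    {"jaw":1,"dx":0,"dy":0,"dz":0.0,"yaw":0},
  ],
  squeeze=15,
)

```text
clock: 16.25
tool_pos: [0.5226, 0.2539, 0.0051]
eef_rot: [0.993, -0.122, -0.005, -0.002]
contact_force: [-0.7, -0.8, -2.4]
opening: 0.244
```

Request:
play_rows(
  targets=[
    {"jaw":1,"dx":0,"dy":0,"dz":0.001,"yaw":0},
    {"jaw":1,"dx":0,"dy":0,"dz":0.001,"yaw":0},
    {"jaw":1,"dx":0,"dy":0,"dz":0,"yaw":0},
    {"jaw":1,"dx":0,"dy":0,"dz":0.0,"yaw":0},
    {"jaw":1,"dx":0,"dy":0,"dz":0.0,"yaw":0},
  ],
  squeeze=6,
)

```text
clock: 16.75
tool_pos: [0.5227, 0.2542, 0.0038]
eef_rot: [0.993, -0.122, -0.005, -0.002]
contact_force: [-0.1, -0.1, -0.5]
opening: 0.251
```

Run:
```python
from h import *
info()
snap('wrist','w19.png'); t=load('w19.png')
print(pts(t,[(300,190),(320,190),(340,190),(320,230)])[:,2])
snap('side','s19.png'); t=load('s19.png')
p=pts(t,up([(330,328),(370,367),(410,402),(450,437),(475,457)],2.7,120,180)); print(p)
```

```text
t 16.75 p [0.5227 0.2542 0.0038] yaw -13.99565283637025 ztool [-0.0094  0.0061 -0.9999] F [-0.1073 -0.095  -0.5401] open 0.25134828396896364 qd [ 0.0006  0.0005 -0.0001 -0.0009  0.001  -0.0008  0.0013] q7 -2.1855867499718773
[0.0238 0.024  0.0245 0.024 ]
[[0.4841 0.2604 0.0222]
 [0.4416 0.2733 0.0253]
 [0.4037 0.282  0.0255]
 [0.3676 0.2899 0.024 ]
 [0.3459 0.2941 0.0243]]
```

The hammer now lies flat: head top and handle top are both about 24 mm up and the wrist carries no weight. I'll release and rise.

Request:
play_rows(
  targets=[
    {"jaw":0.7,"dx":0,"dy":0,"dz":0,"yaw":0},
    {"jaw":0.6,"dx":0,"dy":0,"dz":0,"yaw":0},
    {"jaw":0.4,"dx":0,"dy":0,"dz":0,"yaw":0},
    {"jaw":0.2,"dx":0,"dy":0,"dz":0.0,"yaw":0},
    {"jaw":0,"dx":0,"dy":0,"dz":0.0,"yaw":0},
  ],
)

```text
clock: 17.35
tool_pos: [0.5241, 0.2546, 0.0044]
eef_rot: [0.993, -0.122, -0.004, -0.003]
contact_force: [-0.1, 0.6, -0.3]
opening: 0.644
```

Request:
play_rows(
  targets=[
    {"jaw":0,"dx":0,"dy":0,"dz":0,"yaw":0},
    {"jaw":0,"dx":0,"dy":0,"dz":0,"yaw":0},
    {"jaw":0,"dx":0,"dy":0,"dz":0,"yaw":0},
    {"jaw":0,"dx":0,"dy":0,"dz":0.0,"yaw":0},
    {"jaw":0,"dx":0,"dy":0,"dz":0.0,"yaw":0},
  ],
)

```text
clock: 17.85
tool_pos: [0.5242, 0.2546, 0.0045]
eef_rot: [0.993, -0.122, -0.004, -0.003]
contact_force: [-0.5, 0.4, -0.4]
opening: 1.004
```

Run:
```python
from h import *
info()
snap('wrist','w20.png')
```

```text
t 17.85 p [0.5242 0.2546 0.0045] yaw -14.008977810400937 ztool [-0.0064  0.0073 -1.    ] F [-0.4708  0.4009 -0.3741] open 1.0035308177161621 qd [-0.0009 -0.0011 -0.0001  0.0017  0.0006 -0.001   0.0016] q7 -2.185662275778196
```

View pics/w20.png

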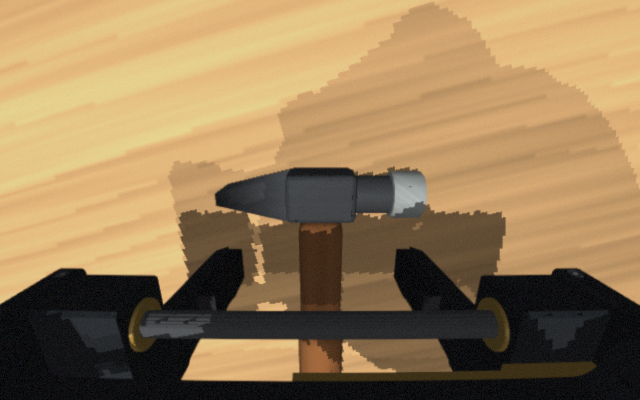

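The fingers are open and clear of the handle, which is centred at u≈320. Rising straight up, slowly at first.

Request:
play_rows(
  targets=[
    {"jaw":0,"dx":0,"dy":0,"dz":-0.01,"yaw":0},
    {"jaw":0,"dx":0,"dy":0,"dz":-0.02,"yaw":0},
    {"jaw":0,"dx":0,"dy":0,"dz":-0.03,"yaw":0},
    {"jaw":0,"dx":0,"dy":0,"dz":-0.04,"yaw":0},
    {"jaw":0,"dx":0,"dy":0,"dz":-0.03,"yaw":0},
  ],
)

```text
clock: 18.4
tool_pos: [0.5222, 0.2523, 0.1367]
eef_rot: [0.993, -0.122, -0.008, -0.001]
contact_force: [-0.3, -0.4, 0.3]
opening: 1.001
```

Request:
play_rows(
  targets=[
    {"jaw":0,"dx":0,"dy":0,"dz":-0.03,"yaw":0},
    {"jaw":0,"dx":0,"dy":0,"dz":-0.03,"yaw":0},
    {"jaw":0,"dx":0,"dy":0,"dz":0,"yaw":0},
    {"jaw":0,"dx":0,"dy":0,"dz":0,"yaw":0},
    {"jaw":0,"dx":0,"dy":0,"dz":0,"yaw":0},
  ],
)

```text
clock: 18.9
tool_pos: [0.5246, 0.2525, 0.2064]
eef_rot: [0.992, -0.122, -0.003, -0.004]
contact_force: [0.2, 0.5, 1.0]
opening: 1.002
```

Run:
```python
from h import *
info()
snap('wrist','w21.png'); snap('side','s21.png'); snap('top','t21.png')
```

```text
t 18.9 p [0.5246 0.2525 0.2064] yaw -14.040393094072426 ztool [-0.0057  0.0083 -0.9999] F [0.2236 0.5039 1.0339] open 1.0020182409429137 qd [-0.0014  0.0026 -0.003   0.0173 -0.0007 -0.0003  0.0009] q7 -2.2140709167305057
```

View pics/w21.png

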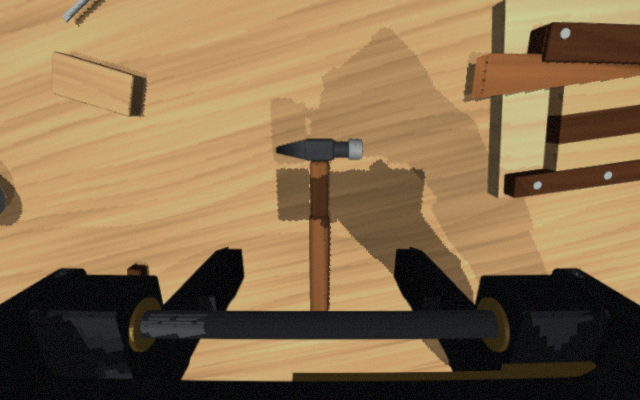

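View pics/s21.png

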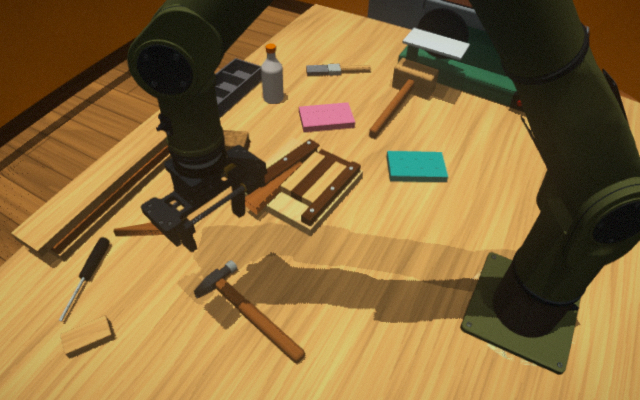

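The side view shows the hammer flat on the bench from (215,280) to (298,355), the wedge tight against the panel, and the gripper well clear. Handing in.

Run:
```python
from h import *
t=load('w21.png'); print('stickout/top edge', (pts(t,[(483,78)],.048)[0]-B0)@D, 'hammer z', pts(t,[(320,150),(319,190),(319,270)])[:,2])
print(r.finish_job())
```

```text
stickout/top edge 0.037186041070403214 hammer z [0.02416896 0.02381691 0.02374556]
the job is handed in; nothing more can be done
None
```

I drove the wedge tight with the steel-headed hammer and laid the hammer flat on the bench. The job was handed in at about 19 s, and no verdict came back.

- **Taps:** There were 11 separate taps, with the hammer drawn about 14–25 mm clear after each. The wedge advanced 3.0, 9.6, 10.0, 7.6, 5.5, 1.2, 1.1, 0.3, 0.4, 0.4 and 0.07 mm.
- **Wedge tight:** It went in about 39.3 mm in all. The last tap, at about 39 N, moved it only 0.07 mm. I measured the butt sticking out about 32 mm, against the stated 33 mm or so.
- **Hammer laid down:** I lowered it to the bench and relaxed the grip until it settled level, then let go and raised the gripper clear. The head and handle tops both measured about 24 mm above the bench, so it lies flat.
- **Disagreement:** A final rough check from farther away put the wedge's advance at 37.2 mm, about 2 mm less than the close-up depth readings. That is about the 2 mm calibration tolerance, and I trust the close-up figure.
- **Tap force:** The two taps read at contact peaked at about 41 N and 39 N, above the 10–15 N the task mentions. I did not measure the force of the other taps.

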